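# Re-sort the colour-coded stock vials in their holders

### The arm

A 6-joint arm with a two-finger parallel gripper is mounted at the origin on a cart in front of the work surface, level with it; the furniture and walls round the work are solid. World frame = base frame: x ahead of the robot, y to its left, z up, the work surface at z = 0. Lengths are in m, angles in rad, forces in N, time in s.
With the tool pointing down it reaches from about 0.325 to 0.9 m from the base axis. Payload 6.1 kg.
Tool frame: the origin (TCP) lies on the centre line of the jaws, within the pads' length; the fingertips stand 22 mm ahead of it and the grasp point (between the pads) lies 3 mm ahead of it; z points along the fingers, y is the line along which they close (so a half turn about z gives the same grasp; the last joint's range is limited). The gripper opens to 85 mm and grips with 20 to 120 N. Pads are 22 mm wide; open, the fingers measure 114 mm over their backs; the gripper's body (76 mm by 85 mm) begins 54 mm behind the grasp point. The pads swing forward as they close: fully open they stand 13 mm farther back than shut.
Start: joints at [-1.329, 0.22, 1.526, -0, 1.395, -0.126], TCP at [0.225, -0.583, 0.253] pointing down, gripper open.
Joint ranges: [-2.98, 2.98], [-0.91, 2.08], [0.09, 2.57], [-1.24, 4.39], [0.2, 2.65], [-2.68, 2.68]. Speed limits (rad/s): [2.57, 2.57, 3.01, 3.14, 3.14, 3.14].

### API

Orientations are given as a unit quaternion [w, x, y, z].
In Python, from plant import arm, optics, job gives the robot as it stands. The module is installed in compiled form; this text tells all that it offers.
- The arm moves only by the shell command python3 -m pendant 'ROWS' [FORCE]. ROWS is text: rows parted by semicolons, each of 7 numbers parted by spaces: the turn, a rotation vector about the tool's x, y, z in rad, then the shift along the tool's x, y, z in m, then the opening, from 0 (shut) to 1 (fully open). In form: wx wy wz dx dy dz claw; .... A call has 1 to 5 rows; each row shifts and turns the commanded pose from where the row before left it, along the tool's axes as they then stand; what a row does not reach is not made up. A row lasts 1/10 s, in which the tool goes at most 50 mm and 8.59 degrees, less where a joint would pass 70% of its speed; a pose out of reach is approached as far as the arm can. A call is refused whole if a number of a shift passes 0.05 or a number of a turn 0.15, either way. A call with a gripper value outside its range is refused whole. The fingers move at their own pace and stop on an object; FORCE is the grip in N (left out, the last holds). Time passes only in rows, so rows that do not move let the fingers close. It gives the time, the measured TCP pose, the force, the opening and the grip force at its end, in the units of the state.
- arm.observe(): the state, without advancing time (a new reading comes with each control period).
- optics.snapshot(name): name is "scene" or "top" or "wrist"; returns a dict with "pixels" (384x512x3 uint8, blue, green, red), "intrinsics" (3x3 intrinsics, pixels), "world_from_camera" (4x4, takes a point from camera to world coordinates); the wrist camera has in their place "mount" (4x4, takes a point from camera to tool coordinates, whose origin is the TCP and whose axes are the flange's). Camera axes: x right, y down, z forward; pixel columns grow to the right and rows downward; lengths in m; the calibration is good to about 2 mm. A picture is of the moment at which its call begins: read the wrist's pose just before it. There is no depth.
- job.hand_in(): hands the job in; it is judged then, once.
The state is a dict: "clock": time; "joint_positions": joint angles; "joint_vel": joint speeds; "joint_torque": joint torques, N m; "eef_pos": TCP position; "ee_rot": TCP orientation; "wrist_force": force on the tool from outside, world axes, zero at the start; "torque": the same for the moment, N m; "grip_width": finger opening in m; "grasp_force": force on a finger pad.
Only numpy, scipy, OpenCV 4.12 (cv2) and the standard library are available. Lean on these libraries where they do the work, as an engineer would, in place of code of your own. Each camera call takes 0.05 s, during which the arm holds its last target. There are 200 camera calls.

### The job

The four stock vials in the white tray have been put back mixed up: move them round so that every vial stands upright, fully down in the holder of its own cap colour (red in red, black in black, white in white, blue in blue). The bare grey metal holder is a spare you can park a vial in on the way; it is empty again at the end. Never lay a vial over, and do not knock over the spirit flask that stands just behind the tray.

Things in the scene. Friction and masses are not known exactly. Their poses are not given: they have to be found in the camera images.
- vial_red: Red-capped glass vial with green contents: closed screw-cap vial, 24 mm diameter, 52 mm tall, about 20 to 35 g; cap: top 13 mm, 21 mm wide; straight body up to 35 mm. Origin: centre of its underside; z up through the cap. Seated in a well its underside is 14 mm above the holder's origin and 32 mm of it stand proud of the holder.
- vial_black: Black-capped glass vial with cream contents: closed screw-cap vial, 24 mm diameter, 52 mm tall, about 20 to 35 g; cap: top 13 mm, 21 mm wide; straight body up to 35 mm. Origin: centre of its underside; z up through the cap. Seated in a well its underside is 14 mm above the holder's origin and 32 mm of it stand proud of the holder.
- vial_white: White-capped clear glass vial: closed screw-cap vial, 24 mm diameter, 52 mm tall, about 20 to 35 g; cap: top 13 mm, 21 mm wide; straight body up to 35 mm. Origin: centre of its underside; z up through the cap. Seated in a well its underside is 14 mm above the holder's origin and 32 mm of it stand proud of the holder.
- vial_blue: Blue-capped amber glass vial: closed screw-cap vial, 24 mm diameter, 52 mm tall, about 20 to 35 g; cap: top 13 mm, 21 mm wide; straight body up to 35 mm. Origin: centre of its underside; z up through the cap. Seated in a well its underside is 14 mm above the holder's origin and 32 mm of it stand proud of the holder.
- holder_red: Red round vial holder, 46 mm wide, 34 mm high, fixed in a white tray. Origin: centre of its underside, 6 mm over the bench; z up, the well's axis. Well: flat floor 14 mm above the origin, bore 30 mm, widening from 25 mm up to a 40 mm mouth at the top. The five holders stand in one straight row, 50 mm apart, along their own y axis.
- holder_black: Black round vial holder, 46 mm wide, 34 mm high, fixed in a white tray. Origin: centre of its underside, 6 mm over the bench; z up, the well's axis. Well: flat floor 14 mm above the origin, bore 30 mm, widening from 25 mm up to a 40 mm mouth at the top. The five holders stand in one straight row, 50 mm apart, along their own y axis.
- holder_white: White round vial holder, 46 mm wide, 34 mm high, fixed in a white tray. Origin: centre of its underside, 6 mm over the bench; z up, the well's axis. Well: flat floor 14 mm above the origin, bore 30 mm, widening from 25 mm up to a 40 mm mouth at the top. The five holders stand in one straight row, 50 mm apart, along their own y axis.
- holder_blue: Blue round vial holder, 46 mm wide, 34 mm high, fixed in a white tray. Origin: centre of its underside, 6 mm over the bench; z up, the well's axis. Well: flat floor 14 mm above the origin, bore 30 mm, widening from 25 mm up to a 40 mm mouth at the top. The five holders stand in one straight row, 50 mm apart, along their own y axis.
- holder_grey: Spare, bare grey metal, empty at the start: round vial holder, 46 mm wide, 34 mm high, fixed in a white tray. Origin: centre of its underside, 6 mm over the bench; z up, the well's axis. Well: flat floor 14 mm above the origin, bore 30 mm, widening from 25 mm up to a 40 mm mouth at the top. The five holders stand in one straight row, 50 mm apart, along their own y axis.
- flask: Stoppered round glass spirit flask, 72 mm wide at the bulb, 110 mm tall with a cork stopper, standing loose on the bench about 115 mm behind the row of holders (away from the robot). A bystander. Origin: centre of its underside; z up.
There are look-alikes about, which are no part of the job. There is more than one size of the vial_red; the job needs the larger.

How it is judged:
At the end, for the whole second after the job is handed in: Each of the four vials stands in the holder of its cap's colour: within 6 mm of the holder's axis, its underside 10 to 18 mm above the holder's origin (14 when seated), within 7 degrees of upright, released and at rest (under 20 mm/s) (horizontal distance between vial_red and holder_red below 0.006 m and z of vial_red in the frame of holder_red between 0.01 and 0.018 m and angle between each of vial_red, vial_black, vial_white, vial_blue's own z axis and vertical below 0.12 rad and linear speed of each of vial_red, vial_black, vial_white, vial_blue below 0.02 m/s and horizontal distance between vial_black and holder_black below 0.006 m and z of vial_black in the frame of holder_black between 0.01 and 0.018 m and horizontal distance between vial_white and holder_white below 0.006 m and z of vial_white in the frame of holder_white between 0.01 and 0.018 m and horizontal distance between vial_blue and holder_blue below 0.006 m and z of vial_blue in the frame of holder_blue between 0.01 and 0.018 m); the robot touches nothing.
It fails at once if the red-capped vial is laid over or tipped more than 40 degrees (angle between vial_red's own z axis and vertical above 0.7 rad).
It fails at once if the black-capped vial is laid over or tipped more than 40 degrees (angle between vial_black's own z axis and vertical above 0.7 rad).
It fails at once if the white-capped vial is laid over or tipped more than 40 degrees (angle between vial_white's own z axis and vertical above 0.7 rad).
It fails at once if the blue-capped vial is laid over or tipped more than 40 degrees (angle between vial_blue's own z axis and vertical above 0.7 rad).
It fails at once if the spirit flask is knocked over (tilted more than 30 degrees) (angle between flask's own z axis and vertical above 0.52 rad).
It also fails if it takes over 112 s, if anything falls off the work surface, if the arm or the gripper's body presses on something with over 40 N, if the wrist force passes 120 N, or if a joint passes its speed limit or range.

## Working session

There is one attempt and no reset: what is moved stays moved. The work goes in short steps, Python scripts to look and compute and a shell command to move; the robot and the scene stay as the last step left them, time stands still between calls to the robot, and variables do not carry over. Pictures are saved under pics/ and viewed, at most 14 in all, crops included, and the job is handed in when it is done.

```bash
mkdir -p pics; cat > h.py <<'E'
import numpy as np, cv2
from plant import arm, optics, job
def snap(n,f=None):
    s=arm.observe(); d=optics.snapshot(n)
    if f: cv2.imwrite('pics/'+f,d['pixels'])
    return s,d
def ray(d,u,v,z):
    K=np.array(d['intrinsics']);T=np.array(d['world_from_camera'])
    r=T[:3,:3]@np.linalg.solve(K,[u,v,1]);o=T[:3,3]
    return o+r*(z-o[2])/r[2]
E
python3 - <<'E'
from h import *
import pickle
for n in('scene','top'):
    s,d=snap(n,n+'.png'); pickle.dump({k:np.array(v) for k,v in d.items()},open(n+'.pkl','wb'))
    print(n,np.round(d['world_from_camera'],3).tolist())
print(s)
E
```

```text
scene [[-0.834, -0.371, 0.408, 0.265], [-0.552, 0.561, -0.617, 0.217], [0.0, -0.74, -0.672, 0.605], [0.0, 0.0, 0.0, 1.0]]
top [[-0.026, -0.982, 0.185, 0.432], [-1.0, 0.024, -0.011, -0.331], [0.007, -0.185, -0.983, 0.879], [0.0, 0.0, 0.0, 1.0]]
{'clock': 0.05, 'joint_positions': array([-1.32911344e+00,  2.21235854e-01,  1.52757611e+00,  2.12620532e-05,
        1.39469513e+00, -1.26088244e-01]), 'joint_vel': array([-0.00066967, -0.00271429, -0.00055837, -0.00135901, -0.00072431,
       -0.00023393]), 'joint_torque': array([ 1.14519193e-03, -4.98610103e+01, -3.90869629e+01, -1.58267467e-04,
        6.29146351e-03, -3.97993540e-05]), 'eef_pos': array([ 0.22458842, -0.58267052,  0.25221169]), 'ee_rot': array([-9.56228522e-04,  9.83140529e-01,  1.82849076e-01, -4.48467440e-05]), 'wrist_force': array([ 0.06921535,  0.93732612, -0.42523196]), 'torque': array([ 0.03191777,  0.02941682, -0.00079827]), 'grasp_force': 0.0, 'grip_width': 0.08532618427083329}
```

View pics/top.png

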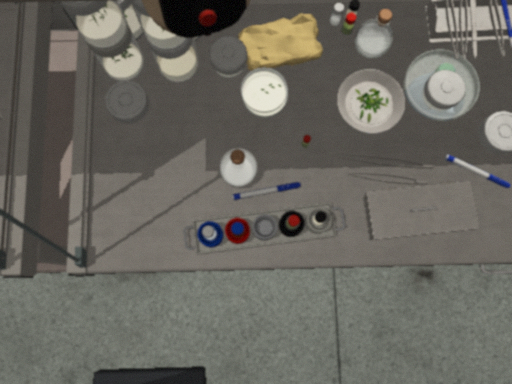

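View pics/scene.png

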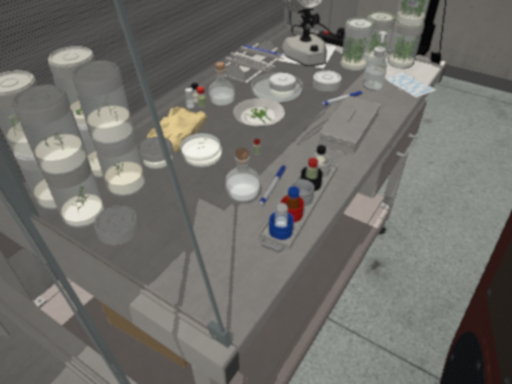

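The top view shows the row from left to right: blue holder (210,234) with the white vial, red (238,230) with the blue vial, grey (264,227) empty, black (292,222) with the red vial, and white (320,218) with the black vial. The flask is at (238,167).

Red-cap candidates are (292,222) in the tray, a small one at (307,139), one at (350,17), and the dark-red disc at (207,17). I choose (292,222), which stands in the tray and is the larger size. I'll check it in a crop.

```bash
python3 - <<'E'
from h import *
import pickle
d=pickle.load(open('top.pkl','rb'));im=d['pixels']; print(d['intrinsics'].round(1).tolist())
T=d['world_from_camera'];s=pickle.load(open('scene.pkl','rb'))
def proj(d,p):
    c=np.linalg.inv(d['world_from_camera'])@[*p,1];q=d['intrinsics']@c[:3];return (q[:2]/q[2]).round(1)
print('tcp',proj(d,[.225,-.583,.25]),'base',proj(d,[0.1,0,0]))
for n,u,v in [('blueH',210,234),('grey',264,227),('white',320,218)]: print(n,ray(d,u,v,.04).round(3))
for n,u,v in [('whitecap',208,233),('bluecap',237,228),('redcap',293,221),('blackcap',320,216)]: print(n,ray(d,u,v,.072).round(3))
print('flask',ray(d,238,172,.03).round(3),'smallred',ray(d,307,139,.03).round(3),'edge',ray(d,80,250,0).round(3),ray(d,250,270,0).round(3))
a=cv2.resize(im[190:260,180:350],None,fx=4.5,fy=4.5,interpolation=cv2.INTER_CUBIC)
b=cv2.resize(s['pixels'][130:255,215:345],None,fx=2.2,fy=2.2,interpolation=cv2.INTER_CUBIC)
o=np.zeros((a.shape[0]+b.shape[0],a.shape[1],3),np.uint8);o[:a.shape[0]]=a;o[a.shape[0]:,:b.shape[1]]=b
cv2.imwrite('pics/crop.png',np.clip(o*1.6,0,255).astype(np.uint8))
E
```

```text
[[466.2, 0.0, 252.2], [0.0, 466.2, 196.7], [0.0, 0.0, 1.0]]
tcp [454.5 447.6] base [ 60.3 486.6]
blueH [ 0.523 -0.263  0.04 ]
grey [ 0.533 -0.361  0.04 ]
white [ 0.547 -0.463  0.04 ]
whitecap [ 0.521 -0.262  0.072]
bluecap [ 0.529 -0.313  0.072]
redcap [ 0.539 -0.411  0.072]
blackcap [ 0.546 -0.458  0.072]
flask [ 0.639 -0.316  0.03 ] smallred [ 0.7   -0.448  0.03 ] edge [ 0.503 -0.016  0.   ] [ 0.458 -0.334  0.   ]
```

View pics/crop.png

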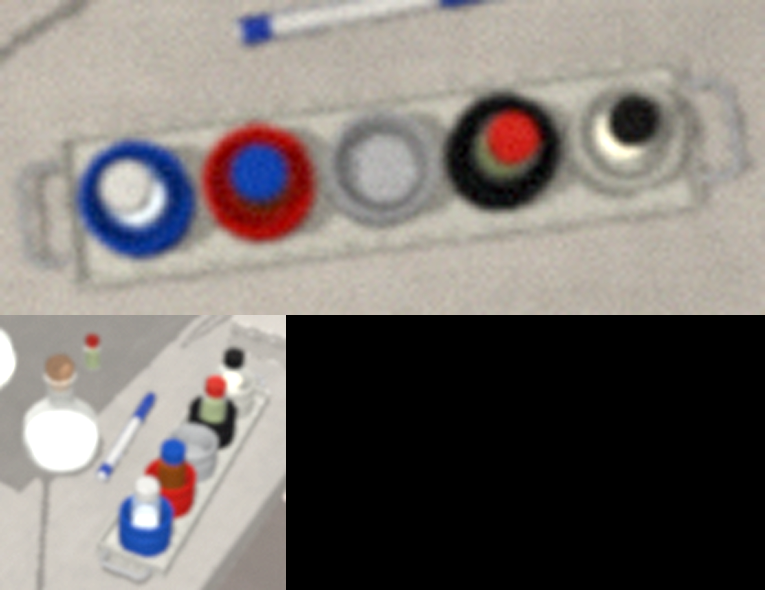

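The crop confirms the large red-capped green vial in the black holder (503,150), with all four vials seated upright. The small red look-alike stands on the bench behind. Order: blue→grey, red→red, black→black, white→white, blue→blue.

```bash
cat >> h.py <<'E'
def plan():
    """fit the holder row from the first top view: P(k)=c+k*0.05*r, k=-2 blue .. 2 white"""
    import pickle
    d=pickle.load(open('top.pkl','rb'))
    px=[(210,234.2),(237.6,230.7),(264.9,227.3),(291.6,223.6),(320,220)]
    P=np.array([ray(d,u,v,.04)[:2] for u,v in px]);c=P.mean(0)
    r=(np.arange(-2,3)[:,None]*(P-c)).sum(0);r/=np.linalg.norm(r)
    return c,r,P
def go(k,z,s=None):
    """remaining turn/shift in tool axes to holder k at TCP height z"""
    from scipy.spatial.transform import Rotation as R
    c,r,P=plan();s=s or arm.observe();q=np.array(s['ee_rot']);M=R.from_quat(q[[1,2,3,0]]).as_matrix()
    t=np.array([*(c+k*.05*r),z]);y=np.array([-r[1],r[0],0]);y*=1 if True else 1
    zz=np.array([0,0,-1.]);G=np.c_[np.cross(y,zz),y,zz]
    w=R.from_matrix(M.T@G).as_rotvec()
    e=t-s['eef_pos'];print('clock',round(s['clock'],2),'pos',np.round(s['eef_pos'],4),'width',round(s['grip_width'],4),'F',np.round(s['wrist_force'],1))
    print('turn',w.round(3),'shift world',e.round(4),'now-axes',(M.T@e).round(4),'goal-axes',(G.T@e).round(4))
E
python3 - <<'E'
from h import *
c,r,P=plan();print(c,r,(P-c-np.arange(-2,3)[:,None]*.05*r).round(4))
go(-1,.15)
E
```

```text
[ 0.53293412 -0.36257751] [ 0.10433121 -0.99454261] [[ 0.0001 -0.0001]
 [-0.     -0.0002]
 [-0.0003  0.    ]
 [ 0.      0.0012]
 [ 0.0001 -0.0009]]
clock 0.1 pos [ 0.2246 -0.5827  0.2523] width 0.0854 F [1.1 0.2 0.6]
turn [-1.000e-03 -1.000e-03 -1.308e+00] shift world [ 0.3031  0.2699 -0.1023] now-axes [ 0.3799 -0.1427  0.1026] goal-axes [0.2368 0.3296 0.1023]
```

```bash
python3 -m pendant '0 0 0 .038 -.0143 0 1;0 0 0 .038 -.0143 0 1;0 0 0 .038 -.0143 0 1;0 0 0 .038 -.0143 0 1;0 0 0 .038 -.0143 0 1' 40
python3 -m pendant '0 0 0 .038 -.0143 0 1;0 0 0 .038 -.0143 0 1;0 0 0 .038 -.0143 0 1;0 0 0 .038 -.0143 0 1;0 0 0 .038 -.0143 0 1'
python3 -m pendant '0 0 -.14 0 0 0 1;0 0 -.14 0 0 0 1;0 0 -.14 0 0 0 1;0 0 -.14 0 0 0 1;0 0 -.14 0 0 0 1'
python3 -m pendant '0 0 -.14 0 0 0 1;0 0 -.14 0 0 0 1;0 0 -.14 0 0 0 1;0 0 -.14 0 0 0 1;0 0 -.05 0 0 0 1'
python3 -m pendant '0 0 0 0 0 0 1;0 0 0 0 0 0 1'
python3 -c "
from h import *
go(-1,.15)"
```

```text
clock: 0.6
eef_pos: [0.3771, -0.4467, 0.2528]
ee_rot: [-0.0, 0.983, 0.183, -0.0]
wrist_force: [0.7, -0.2, 0.9]
grip_width: 0.0851
grasp_force: 0.0
clock: 1.1
eef_pos: [0.5288, -0.3117, 0.2528]
ee_rot: [-0.0, 0.983, 0.183, -0.0]
wrist_force: [0.3, -0.8, -0.5]
grip_width: 0.0852
grasp_force: 0.0
clock: 1.6
eef_pos: [0.5277, -0.3128, 0.2526]
ee_rot: [-0.001, 0.859, 0.511, -0.0]
wrist_force: [1.8, 0.9, 0.2]
grip_width: 0.0855
grasp_force: 0.0
clock: 2.1
eef_pos: [0.5276, -0.3129, 0.2527]
ee_rot: [-0.001, 0.667, 0.745, -0.0]
wrist_force: [-0.6, -0.8, 0.8]
grip_width: 0.0849
grasp_force: 0.0
clock: 2.3
eef_pos: [0.5277, -0.313, 0.2529]
ee_rot: [-0.0, 0.669, 0.743, -0.0]
wrist_force: [-0.1, -0.1, -0.9]
grip_width: 0.0852
grasp_force: 0.0
clock 2.3 pos [ 0.5277 -0.313   0.2529] width 0.0852 F [-0.1 -0.1 -0.9]
turn [-0.001 -0.001  0.001] shift world [-0.000e+00  1.000e-04 -1.029e-01] now-axes [1.000e-04 1.000e-04 1.029e-01] goal-axes [1.000e-04 0.000e+00 1.029e-01]
```

```bash
python3 - <<'E'
from h import *
s,d=snap('wrist')
im=d['pixels'].copy();K=np.array(d['intrinsics']);Tm=np.linalg.inv(np.array(d['mount']))
for zt in (.181,.2):   # cap top z .072, bench-ish; TCP axis
    for x in (-.05,0,.05):
        c=Tm@[x,0,zt,1];q=K@c[:3];q=q[:2]/q[2];print(zt,x,q.round());
        cv2.drawMarker(im,tuple(int(a) for a in q),(0,255,0) if zt<.19 else (255,0,255),0,12)
cv2.imwrite('pics/w1.png',im)
E
```

```text
0.181 -0.05 [254. 217.]
0.181 0 [254. 175.]
0.181 0.05 [254. 130.]
0.2 -0.05 [254. 211.]
0.2 0 [254. 172.]
0.2 0.05 [254. 129.]
```

View pics/w1.png

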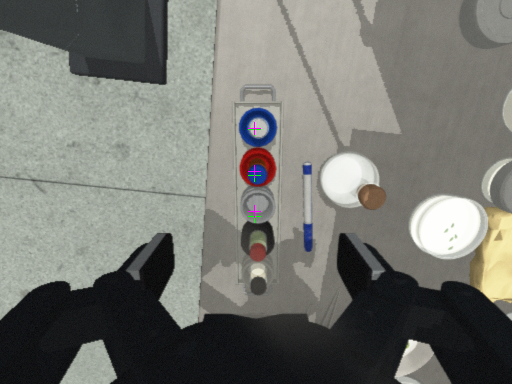

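The wrist view shows the jaws above the blue cap (257,175) in the red holder (257,167), about 3 px off the predicted mark (254,172). I'll descend and measure more closely.

```bash
python3 -m pendant '0 0 0 0 0 .04 1;0 0 0 0 0 .04 1;0 0 0 0 0 .03 1;0 0 0 0 0 0 1;0 0 0 0 0 0 1' | head -2
python3 - <<'E'
from h import *
s,d=snap('wrist','w2.png')
im=d['pixels'].astype(int);K=np.array(d['intrinsics']);Mt=np.array(d['mount'])
def cast(u,v,z):
    r=Mt[:3,:3]@np.linalg.solve(K,[u,v,1]);o=Mt[:3,3];return o+r*((s['eef_pos'][2]-z)-o[2])/r[2]
b,g,r=im[...,0],im[...,1],im[...,2]
for n,m,z in(('blue',(b>r+60)&(b>g+40),.04),('red',(r>b+60)&(r>g+60),.04)):
    k,l,st,ce=cv2.connectedComponentsWithStats(m.astype(np.uint8))
    for i in range(1,k):
        if st[i,4]>60:
            x,y,w,h=st[i,:4];u,v=x+w/2-.5,y+h/2-.5
            print(n,st[i],'rim z.04',cast(u,v,.04).round(4),'cap z.072',cast(u,v,.072).round(4))
E
```

```text
clock: 2.85
eef_pos: [0.5278, -0.3131, 0.1435]
blue [ 231  106   56   56 1689] rim z.04 [0.0517 0.004  0.1035] cap z.072 [0.0541 0.0036 0.0715]
blue [322 187  11  12 130] rim z.04 [0.0025 0.0624 0.1035] cap z.072 [0.0119 0.0537 0.0715]
blue [245 191  28  30 653] rim z.04 [-0.0092  0.0042  0.1035] cap z.072 [0.0018 0.0038 0.0715]
blue [322 266  10  35 250] rim z.04 [-0.0859  0.0682  0.1035] cap z.072 [-0.0639  0.0587  0.0715]
red [ 232  163   53   53 1347] rim z.04 [0.0055 0.0037 0.1035] cap z.072 [0.0145 0.0034 0.0715]
red [248 306  21  12 151] rim z.04 [-0.1177  0.0041  0.1035] cap z.072 [-0.0911  0.0037  0.0715]
```

View pics/w2.png

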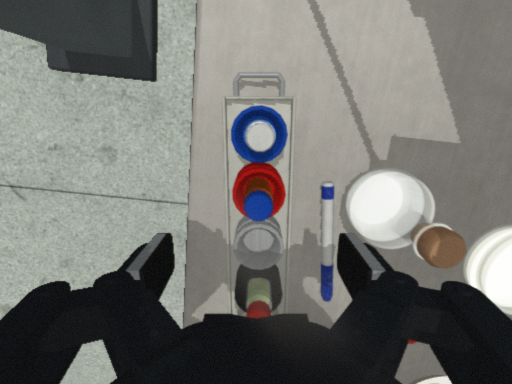

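The wrist view shows the blue cap (259,206) and the red holder (258,190), about +3 mm in tool y and +1.7 mm in x. The jaws' middle is at column 254.5. I'll correct and grasp.

```bash
python3 -m pendant '0 0 0 .0015 .003 .03 1;0 0 0 0 0 .03 1;0 0 0 0 0 .0145 1;0 0 0 0 0 0 .6;0 0 0 0 0 0 .4' 40
python3 -m pendant '0 0 0 0 0 0 .3;0 0 0 0 0 0 .1;0 0 0 0 0 0 .1;0 0 0 0 0 0 .1;0 0 0 0 0 0 .1' 40
```

```text
clock: 3.4
eef_pos: [0.5317, -0.3121, 0.0706]
ee_rot: [0.001, 0.668, 0.744, 0.0]
wrist_force: [-0.6, -0.0, 0.8]
grip_width: 0.0588
grasp_force: 0.0
clock: 3.9
eef_pos: [0.5315, -0.3121, 0.0706]
ee_rot: [0.001, 0.668, 0.744, -0.0]
wrist_force: [-1.1, -0.8, 5.9]
grip_width: 0.0215
grasp_force: 38.9
```

```bash
python3 -m pendant '0 0 0 0 0 -.01 .1;0 0 0 0 0 -.02 .1;0 0 0 0 0 -.02 .1;0 0 0 0 0 -.02 .1;0 0 0 0 0 0 .1' 40
python3 - <<'E'
from h import *
s,d=snap('scene');s,w=snap('wrist')
a=cv2.resize(d['pixels'][110:260,200:350],(450,450));b=cv2.resize(w['pixels'][80:330,130:380],(300,300))
o=np.zeros((450,750,3),np.uint8);o[:,:450]=a;o[:300,450:]=b
cv2.imwrite('pics/l1.png',o); print(s['grip_width'],s['grasp_force'],s['wrist_force'])
E
```

```text
clock: 4.4
eef_pos: [0.5326, -0.3126, 0.1428]
ee_rot: [0.003, 0.668, 0.744, 0.0]
wrist_force: [0.7, -0.1, 0.7]
grip_width: 0.0213
grasp_force: 39.1
0.021374421985211615 39.07599206154604 [ 0.19108665  0.33161412 -0.51788437]
```

View pics/l1.png

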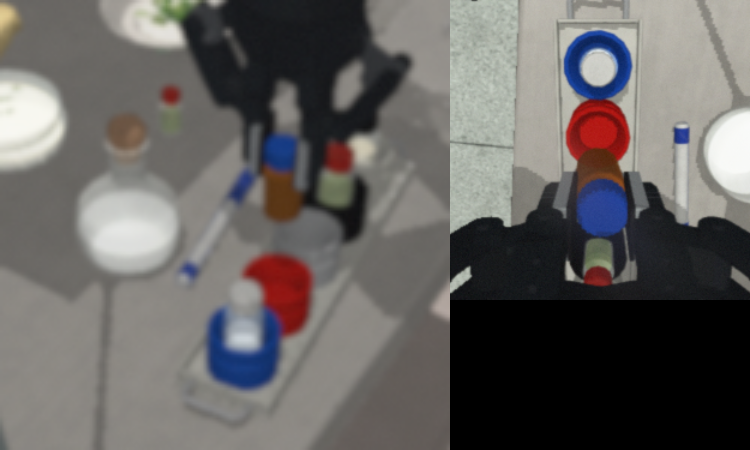

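The lift worked. The blue vial hangs upright, held by its cap (280,150 in the left panel), and the red holder is empty. I'll place it in grey.

```bash
python3 -m pendant '0 0 0 -.025 0 0 .1;0 0 0 -.025 0 0 .1;0 0 0 0 0 0 .1;0 0 0 0 0 0 .1;0 0 0 0 0 .03 .1' | head -2
python3 -m pendant '0 0 0 0 0 .02 .1;0 0 0 0 0 .01 .1;0 0 0 0 0 .008 .1;0 0 0 0 0 0 .1;0 0 0 0 0 0 .1'
```

```text
clock: 5.0
eef_pos: [0.5383, -0.3622, 0.1122]
clock: 5.5
eef_pos: [0.5363, -0.3608, 0.0712]
ee_rot: [0.0, 0.668, 0.744, 0.0]
wrist_force: [0.1, 0.7, 0.2]
grip_width: 0.0216
grasp_force: 39.2
```

```bash
python3 -m pendant '0 0 0 0 0 .001 .1;0 0 0 0 0 .001 .1;0 0 0 0 0 0 .1' | sed -n '2p;4p'
python3 -m pendant '0 0 0 0 0 .001 .1;0 0 0 0 0 0 .1' | sed -n '2p;4p'
```

```text
eef_pos: [0.5365, -0.3613, 0.0705]
wrist_force: [-2.0, 2.0, 8.5]
eef_pos: [0.5366, -0.3615, 0.0704]
wrist_force: [-4.8, 2.4, 13.0]
```

```bash
python3 -m pendant '0 0 0 0 0 0 .5;0 0 0 0 0 0 1;0 0 0 0 0 0 1;0 0 0 0 0 0 1;0 0 0 0 0 -.023 1'|tail -2
python3 -m pendant '0 0 0 0 0 -.04 1;0 0 0 -.025 0 -.012 1;0 0 0 -.025 0 0 1;0 0 0 0 0 0 1;0 0 0 0 0 0 1'|sed -n 2p
python3 - <<'E'
from h import *
go(1,.143)
s,d=snap('wrist');t=snap('top')[1]
a=t['pixels'][180:260,170:350];o=np.vstack([cv2.resize(a,(540,240)),np.pad(cv2.resize(d['pixels'][80:330,100:400],(400,333)),((0,0),(0,140),(0,0)))])
cv2.imwrite('pics/p1.png',o)
E
```

```text
grip_width: 0.0853
grasp_force: 0.0
eef_pos: [0.5409, -0.4106, 0.142]
clock 7.0 pos [ 0.5409 -0.4106  0.142 ] width 0.0858 F [ 0.   0.3 -0.2]
turn [-0.001 -0.001  0.002] shift world [-0.0028 -0.0017  0.001 ] now-axes [-0.0014 -0.0029 -0.001 ] goal-axes [-0.0014 -0.0029 -0.001 ]
```

View pics/p1.png

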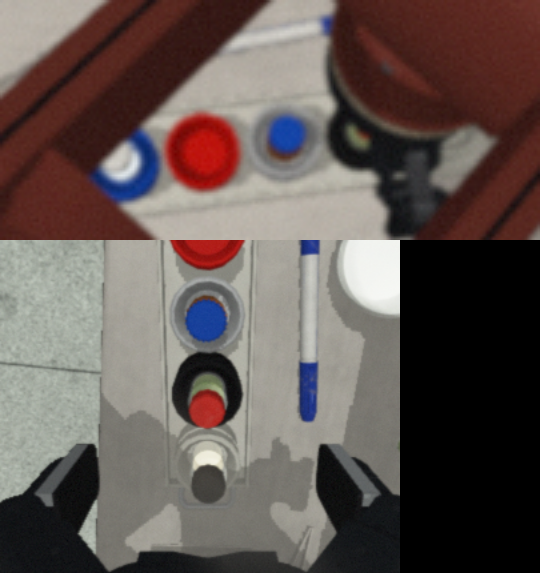

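The blue vial is seated in grey (287,133 top panel). The red cap (207,408 lower panel) is centred between the jaws (99 and 317). I'll grasp red with the same recipe.

```bash
python3 -m pendant '0 0 0 0 0 .03 1;0 0 0 0 0 .03 1;0 0 0 0 0 .012 1;0 0 0 0 0 0 .6;0 0 0 0 0 0 .4' 40 | sed -n 2,4p
python3 -m pendant '0 0 0 0 0 0 .3;0 0 0 0 0 0 .1;0 0 0 0 0 0 .1;0 0 0 0 0 0 .1;0 0 0 0 0 0 .1' 40
python3 -m pendant '0 0 0 0 0 -.01 .1;0 0 0 0 0 -.02 .1;0 0 0 0 0 -.02 .1;0 0 0 0 0 -.025 .1;0 0 0 0 0 0 .1' 40
```

```text
eef_pos: [0.5418, -0.4106, 0.0715]
ee_rot: [0.0, 0.668, 0.744, 0.0]
wrist_force: [0.9, -1.2, 0.0]
clock: 8.1
eef_pos: [0.5422, -0.4116, 0.0726]
ee_rot: [0.001, 0.668, 0.744, -0.0]
wrist_force: [0.5, 0.4, 6.6]
grip_width: 0.0209
grasp_force: 39.1
clock: 8.6
eef_pos: [0.5433, -0.4125, 0.1509]
ee_rot: [0.004, 0.668, 0.744, -0.0]
wrist_force: [1.9, 0.7, 0.7]
grip_width: 0.0209
grasp_force: 39.2
```

```bash
python3 -m pendant '0 0 0 .02 0 0 .1;0 0 0 .03 0 0 .1;0 0 0 .03 0 0 .1;0 0 0 .02 0 0 .1;0 0 0 0 0 0 .1' | sed -n '2p;4p'
python3 -m pendant '0 0 0 0 0 0 .1;0 0 0 0 0 0 .1;0 0 0 0 0 .03 .1;0 0 0 0 0 .03 .1;0 0 0 0 0 0 .1' | sed -n '2p;4p'
python3 -c "
from h import *
go(-1,.0726)"
```

```text
eef_pos: [0.53, -0.3084, 0.1447]
wrist_force: [0.1, -0.1, -0.9]
eef_pos: [0.5281, -0.3103, 0.0811]
wrist_force: [-1.0, 0.3, -0.9]
clock 9.6 pos [ 0.5281 -0.3103  0.0811] width 0.0206 F [-1.   0.3 -0.9]
turn [-0.005 -0.005  0.001] shift world [-0.0004 -0.0025 -0.0085] now-axes [-0.0025 -0.0006  0.0084] goal-axes [-0.0025 -0.0006  0.0085]
```

```bash
python3 -m pendant '0 0 0 -.001 .0025 0 .1;0 0 0 0 0 .005 .1;0 0 0 0 0 0 .1;0 0 0 0 0 .0015 .1;0 0 0 0 0 0 .1' | sed -n '2p;4p'
python3 -m pendant '0 0 0 0 0 .001 .1;0 0 0 0 0 .001 .1;0 0 0 0 0 0 .1' | sed -n '2p;4p'
```

```text
eef_pos: [0.5336, -0.3122, 0.0799]
wrist_force: [-0.7, -0.6, -1.4]
eef_pos: [0.5332, -0.3119, 0.0771]
wrist_force: [-0.8, 0.6, -0.5]
```

```bash
python3 -m pendant '0 0 0 0 -.002 0 .1;0 0 0 0 0 .003 .1;0 0 0 0 0 0 .1;0 0 0 0 0 0 .1' | sed -n '2p;3p;4p'
python3 -m pendant '0 0 0 0 0 .001 .1;0 0 0 0 0 .001 .1;0 0 0 0 0 0 .1' | sed -n '2p;3p;4p'
```

```text
eef_pos: [0.5312, -0.3122, 0.0741]
ee_rot: [-0.0, 0.668, 0.744, -0.0]
wrist_force: [-0.8, 0.3, -1.0]
eef_pos: [0.5315, -0.3125, 0.0727]
ee_rot: [0.0, 0.668, 0.744, -0.0]
wrist_force: [-0.2, 0.5, 3.4]
```

```bash
python3 -m pendant '0 0 0 0 0 0 .5;0 0 0 0 0 0 1;0 0 0 0 0 0 1;0 0 0 0 0 0 1;0 0 0 0 0 -.023 1'|tail -2
python3 -m pendant '0 0 0 0 0 -.04 1;0 0 0 -.04 0 -.012 1;0 0 0 -.04 0 0 1;0 0 0 -.04 0 0 1;0 0 0 -.03 0 0 1'|sed -n 2p
python3 -m pendant '0 0 0 0 0 0 1;0 0 0 0 0 0 1;0 0 0 0 0 0 1'|sed -n 2p
python3 - <<'E'
from h import *
go(2,.071)
s,d=snap('wrist');t=snap('top')[1]
a=t['pixels'][180:260,170:350];o=np.vstack([cv2.resize(a,(540,240)),np.pad(cv2.resize(d['pixels'][80:330,100:400],(400,333)),((0,0),(0,140),(0,0)))])
cv2.imwrite('pics/p2.png',o)
E
```

```text
grip_width: 0.0853
grasp_force: 0.0
eef_pos: [0.5472, -0.4637, 0.1476]
eef_pos: [0.5473, -0.4601, 0.1468]
clock 12.4 pos [ 0.5473 -0.4601  0.1468] width 0.0853 F [0.5 0.1 1. ]
turn [-0.001 -0.001  0.003] shift world [-0.0039 -0.0019 -0.0758] now-axes [-0.0016 -0.004   0.0758] goal-axes [-0.0015 -0.0041  0.0758]
```

View pics/p2.png

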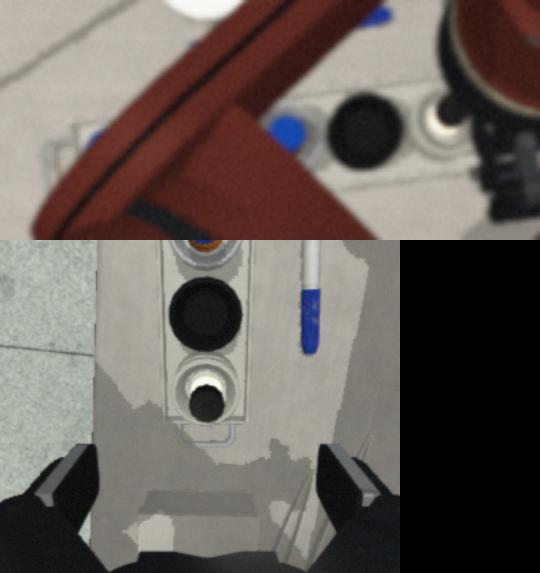

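The black cap (207,404) is between the jaws and the black holder (206,315) is empty. I'll grasp black.

```bash
python3 -m pendant '0 0 0 0 -.001 .03 1;0 0 0 0 0 .03 1;0 0 0 0 0 .015 1;0 0 0 0 0 0 .6;0 0 0 0 0 0 .4' 40 | sed -n 2,4p
python3 -m pendant '0 0 0 0 0 0 .3;0 0 0 0 0 0 .1;0 0 0 0 0 0 .1;0 0 0 0 0 0 .1;0 0 0 0 0 0 .1' 40
python3 -m pendant '0 0 0 0 0 -.01 .1;0 0 0 0 0 -.02 .1;0 0 0 0 0 -.02 .1;0 0 0 0 0 -.025 .1;0 0 0 0 0 0 .1' 40
python3 -m pendant '0 0 0 .025 0 0 .1;0 0 0 .025 0 0 .1;0 0 0 0 0 0 .1;0 0 0 0 0 0 .1;0 0 0 0 0 0 .1' 40 | sed -n '2p;3p;4p'
python3 -c "
from h import *
go(1,.0726)"
```

```text
eef_pos: [0.5468, -0.4614, 0.073]
ee_rot: [0.0, 0.668, 0.744, -0.0]
wrist_force: [0.6, 0.3, 0.1]
clock: 13.5
eef_pos: [0.547, -0.4624, 0.0744]
ee_rot: [0.001, 0.668, 0.744, -0.0]
wrist_force: [-0.3, 1.4, 6.3]
grip_width: 0.0201
grasp_force: 38.9
clock: 14.0
eef_pos: [0.5483, -0.4635, 0.1529]
ee_rot: [0.004, 0.668, 0.744, -0.0]
wrist_force: [0.9, -1.6, 1.4]
grip_width: 0.0197
grasp_force: 39.1
eef_pos: [0.541, -0.4124, 0.1472]
ee_rot: [0.0, 0.668, 0.744, -0.0]
wrist_force: [0.0, 0.1, -0.2]
clock 14.5 pos [ 0.541  -0.4124  0.1472] width 0.0202 F [ 0.   0.1 -0.2]
turn [0.    0.    0.002] shift world [-0.0028  0.0001 -0.0746] now-axes [ 0.0005 -0.0028  0.0746] goal-axes [ 0.0004 -0.0028  0.0746]
```

```bash
python3 -m pendant '0 0 0 .001 0 .03 .1;0 0 0 0 0 .025 .1;0 0 0 0 0 .012 .1;0 0 0 0 0 0 .1;0 0 0 0 0 0 .1' 40 | sed -n '2p;3p;4p'
python3 -m pendant '0 0 0 0 0 .002 .1;0 0 0 0 0 .001 .1;0 0 0 0 0 0 .1;0 0 0 0 0 0 .1' 40 | sed -n '2p;3p;4p'
```

```text
eef_pos: [0.5411, -0.4114, 0.0809]
ee_rot: [0.0, 0.668, 0.744, -0.0]
wrist_force: [1.0, 0.7, 0.2]
eef_pos: [0.5411, -0.4109, 0.0778]
ee_rot: [0.0, 0.668, 0.744, -0.0]
wrist_force: [0.2, 0.4, -0.3]
```

```bash
python3 -m pendant '0 0 0 0 0 .002 .1;0 0 0 0 0 .001 .1;0 0 0 0 0 0 .1;0 0 0 0 0 0 .1' 40 | sed -n '2p;3p;4p'
python3 -m pendant '0 0 0 0 0 .001 .1;0 0 0 0 0 .001 .1;0 0 0 0 0 0 .1' 40 | sed -n '2p;3p;4p'
```

```text
eef_pos: [0.541, -0.4109, 0.0745]
ee_rot: [0.0, 0.668, 0.744, -0.0]
wrist_force: [-0.4, -0.1, 2.4]
eef_pos: [0.5412, -0.4115, 0.0743]
ee_rot: [0.001, 0.668, 0.744, -0.0]
wrist_force: [-3.5, 2.1, 10.9]
```

Seated. Release and go to the white vial in the blue holder (k=-2, +0.15 along x).

```bash
python3 -m pendant '0 0 0 0 0 0 .5;0 0 0 0 0 0 1;0 0 0 0 0 0 1;0 0 0 0 0 0 1;0 0 0 0 0 -.023 1'|tail -2
python3 -m pendant '0 0 0 0 0 -.04 1;0 0 0 .04 0 -.012 1;0 0 0 .04 0 0 1;0 0 0 .04 0 0 1;0 0 0 .03 0 0 1'|sed -n 2p
python3 -m pendant '0 0 0 0 0 0 1;0 0 0 0 0 0 1;0 0 0 0 0 0 1'|sed -n 2p
python3 - <<'E'
from h import *
go(-2,.0715)
s,d=snap('wrist');t=snap('top')[1]
a=t['pixels'][180:260,170:350];o=np.vstack([cv2.resize(a,(540,240)),np.pad(cv2.resize(d['pixels'][80:330,100:400],(400,333)),((0,0),(0,140),(0,0)))])
cv2.imwrite('pics/p3.png',o)
E
```

```text
grip_width: 0.0855
grasp_force: 0.0
eef_pos: [0.5243, -0.2594, 0.1471]
eef_pos: [0.5252, -0.2627, 0.1475]
clock 17.4 pos [ 0.5252 -0.2627  0.1475] width 0.0856 F [ 0.1 -0.5 -0.2]
turn [0.    0.001 0.002] shift world [-0.0027 -0.0005 -0.076 ] now-axes [-0.0001 -0.0027  0.076 ] goal-axes [-0.0002 -0.0027  0.076 ]
```

View pics/p3.png

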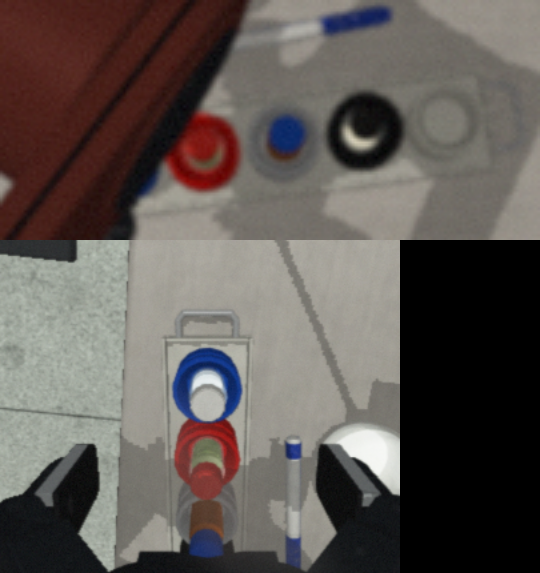

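Red sits in red, black in black and blue in grey, while the white holder is empty. The white cap (208,402) is centred. I'll grasp white.

```bash
python3 -m pendant '0 0 0 .001 0 .03 1;0 0 0 0 0 .03 1;0 0 0 0 0 .016 1;0 0 0 0 0 0 .6;0 0 0 0 0 0 .4' 40 | sed -n 2,4p
python3 -m pendant '0 0 0 0 0 0 .3;0 0 0 0 0 0 .1;0 0 0 0 0 0 .1;0 0 0 0 0 0 .1;0 0 0 0 0 0 .1' 40
python3 -m pendant '0 0 0 0 0 -.01 .1;0 0 0 0 0 -.02 .1;0 0 0 0 0 -.02 .1;0 0 0 0 0 -.03 .1;0 0 0 0 0 0 .1' 40
python3 -m pendant '0 0 0 -.03 0 0 .1;0 0 0 -.04 0 0 .1;0 0 0 -.04 0 0 .1;0 0 0 -.04 0 0 .1;0 0 0 -.03 0 0 .1' 40 | sed -n '2p;3p;4p'
python3 -m pendant '0 0 0 -.02 0 0 .1;0 0 0 0 0 0 .1;0 0 0 0 0 0 .1;0 0 0 0 0 0 .1' 40 | sed -n '2p;3p;4p'
python3 -c "
from h import *
go(2,.0726)"
```

```text
eef_pos: [0.525, -0.2613, 0.0716]
ee_rot: [0.0, 0.668, 0.744, -0.0]
wrist_force: [0.1, 0.6, 0.4]
clock: 18.5
eef_pos: [0.5258, -0.2614, 0.073]
ee_rot: [0.001, 0.668, 0.744, 0.0]
wrist_force: [-0.1, -1.1, 6.8]
grip_width: 0.0208
grasp_force: 39.1
clock: 19.0
eef_pos: [0.5273, -0.2622, 0.1567]
ee_rot: [0.004, 0.668, 0.744, 0.001]
wrist_force: [1.1, -0.7, 1.2]
grip_width: 0.0204
grasp_force: 39.2
eef_pos: [0.5436, -0.4417, 0.1509]
ee_rot: [-0.0, 0.669, 0.744, -0.0]
wrist_force: [-0.1, 0.4, 1.0]
eef_pos: [0.5461, -0.4581, 0.1508]
ee_rot: [-0.001, 0.668, 0.744, 0.0]
wrist_force: [-0.1, 0.1, -0.4]
clock 19.9 pos [ 0.5461 -0.4581  0.1508] width 0.0207 F [-0.1  0.1 -0.4]
turn [-0.001 -0.001  0.003] shift world [-0.0027 -0.004  -0.0782] now-axes [-0.0037 -0.0031  0.0782] goal-axes [-0.0037 -0.0031  0.0782]
```

```bash
python3 -m pendant '0 0 0 -.002 0 .03 .1;0 0 0 0 0 .025 .1;0 0 0 0 0 .015 .1;0 0 0 0 0 0 .1;0 0 0 0 0 0 .1' 40 | sed -n '2p;3p;4p'
python3 -m pendant '0 0 0 0 0 .002 .1;0 0 0 0 0 .002 .1;0 0 0 0 0 0 .1;0 0 0 0 0 0 .1' 40 | sed -n '2p;3p;4p'
```

```text
eef_pos: [0.5467, -0.4611, 0.0818]
ee_rot: [0.0, 0.668, 0.744, 0.0]
wrist_force: [0.0, 0.2, 0.8]
eef_pos: [0.5464, -0.4617, 0.0778]
ee_rot: [0.0, 0.668, 0.744, -0.0]
wrist_force: [-0.4, 0.0, -0.0]
```

```bash
python3 -m pendant '0 0 0 0 0 .002 .1;0 0 0 0 0 .0015 .1;0 0 0 0 0 0 .1;0 0 0 0 0 0 .1' 40 | sed -n '2p;3p;4p'
python3 -m pendant '0 0 0 0 0 .001 .1;0 0 0 0 0 .001 .1;0 0 0 0 0 0 .1' 40 | sed -n '2p;3p;4p'
```

```text
eef_pos: [0.5463, -0.4614, 0.0736]
ee_rot: [-0.0, 0.668, 0.744, 0.0]
wrist_force: [0.3, -0.9, -0.3]
eef_pos: [0.5466, -0.462, 0.0731]
ee_rot: [0.001, 0.668, 0.744, -0.0]
wrist_force: [-1.4, 1.5, 4.1]
```

Seated. Release and go to the blue vial in grey (k=0, +0.10).

```bash
python3 -m pendant '0 0 0 0 0 0 .5;0 0 0 0 0 0 1;0 0 0 0 0 0 1;0 0 0 0 0 0 1;0 0 0 0 0 -.023 1'|tail -2
python3 -m pendant '0 0 0 0 0 -.04 1;0 0 0 .03 0 -.012 1;0 0 0 .04 0 0 1;0 0 0 .03 0 0 1;0 0 0 0 0 0 1'|sed -n 2p
python3 -m pendant '0 0 0 0 0 0 1;0 0 0 0 0 0 1'|sed -n 2p
python3 - <<'E'
from h import *
go(0,.0715)
s,d=snap('wrist');t=snap('top')[1]
a=t['pixels'][180:260,170:350];o=np.vstack([cv2.resize(a,(540,240)),np.pad(cv2.resize(d['pixels'][80:330,100:400],(400,333)),((0,0),(0,140),(0,0)))])
cv2.imwrite('pics/p4.png',o)
E
```

```text
grip_width: 0.0855
grasp_force: 0.0
eef_pos: [0.5355, -0.3582, 0.1465]
eef_pos: [0.5359, -0.363, 0.147]
clock 22.7 pos [ 0.5359 -0.363   0.147 ] width 0.0856 F [-0.1 -0.8 -0.3]
turn [0.    0.001 0.002] shift world [-0.0029  0.0004 -0.0755] now-axes [ 0.0008 -0.0029  0.0755] goal-axes [ 0.0007 -0.0029  0.0755]
```

View pics/p4.png

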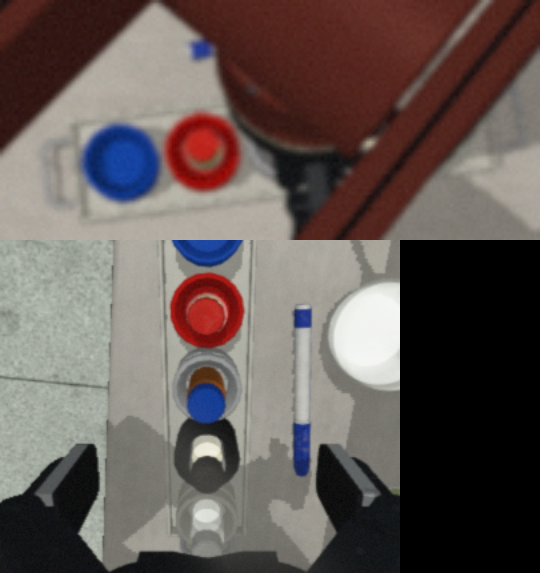

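The blue holder is empty, white is seated in white (207,520), and the blue cap (207,403) is centred. I'll grasp blue.

```bash
python3 -m pendant '0 0 0 .002 0 .03 1;0 0 0 0 0 .03 1;0 0 0 0 0 .0155 1;0 0 0 0 0 0 .6;0 0 0 0 0 0 .4' 40 | sed -n 2,4p
python3 -m pendant '0 0 0 0 0 0 .3;0 0 0 0 0 0 .1;0 0 0 0 0 0 .1;0 0 0 0 0 0 .1;0 0 0 0 0 0 .1' 40
python3 -m pendant '0 0 0 0 0 -.01 .1;0 0 0 0 0 -.02 .1;0 0 0 0 0 -.02 .1;0 0 0 0 0 -.03 .1;0 0 0 0 0 0 .1' 40
python3 -m pendant '0 0 0 .03 0 0 .1;0 0 0 .04 0 0 .1;0 0 0 .03 0 0 .1;0 0 0 0 0 0 .1;0 0 0 0 0 0 .1' 40 | sed -n '2p;3p;4p'
python3 -m pendant '0 0 0 0 0 0 .1;0 0 0 0 0 0 .1' 40 | sed -n '2p;3p;4p'
python3 -c "
from h import *
go(-2,.0726)"
```

```text
eef_pos: [0.5357, -0.3607, 0.0717]
ee_rot: [0.0, 0.668, 0.744, 0.0]
wrist_force: [0.1, -0.8, 0.2]
clock: 23.8
eef_pos: [0.5362, -0.3609, 0.0731]
ee_rot: [0.001, 0.668, 0.744, -0.0]
wrist_force: [-1.1, 0.0, 6.7]
grip_width: 0.0213
grasp_force: 39.0
clock: 24.3
eef_pos: [0.5379, -0.3619, 0.1571]
ee_rot: [0.004, 0.668, 0.744, 0.0]
wrist_force: [0.9, -0.8, 0.1]
grip_width: 0.0209
grasp_force: 39.1
eef_pos: [0.5248, -0.2601, 0.1512]
ee_rot: [0.0, 0.668, 0.744, -0.0]
wrist_force: [0.5, -0.1, 0.5]
eef_pos: [0.5248, -0.2617, 0.1513]
ee_rot: [0.0, 0.669, 0.744, -0.0]
wrist_force: [-1.0, -0.2, 0.3]
clock 25.0 pos [ 0.5248 -0.2617  0.1513] width 0.021 F [-1.  -0.2  0.3]
turn [0.    0.    0.001] shift world [-0.0023 -0.0014 -0.0787] now-axes [-0.0012 -0.0025  0.0787] goal-axes [-0.0012 -0.0025  0.0787]
```

```bash
python3 -m pendant '0 0 0 0 0 .03 .1;0 0 0 0 0 .025 .1;0 0 0 0 0 .015 .1;0 0 0 0 0 0 .1;0 0 0 0 0 0 .1' 40 | sed -n '2p;3p;4p'
python3 -m pendant '0 0 0 0 0 .002 .1;0 0 0 0 0 .002 .1;0 0 0 0 0 .002 .1;0 0 0 0 0 0 .1;0 0 0 0 0 0 .1' 40 | sed -n '2p;3p;4p'
```

```text
eef_pos: [0.5249, -0.2612, 0.0816]
ee_rot: [-0.0, 0.668, 0.744, -0.0]
wrist_force: [-0.7, -0.0, -0.6]
eef_pos: [0.5248, -0.2606, 0.0754]
ee_rot: [0.0, 0.668, 0.744, 0.0]
wrist_force: [0.1, 0.3, 0.0]
```

```bash
python3 -m pendant '0 0 0 0 0 .002 .1;0 0 0 0 0 .0015 .1;0 0 0 0 0 .001 .1;0 0 0 0 0 0 .1' 40 | sed -n '2p;3p;4p'
```

```text
eef_pos: [0.5253, -0.2613, 0.073]
ee_rot: [0.001, 0.668, 0.744, -0.0]
wrist_force: [-5.0, 2.0, 13.0]
```

Seated. Release, lift high and back away toward the robot (−y tool) to clear the view.

```bash
python3 -m pendant '0 0 0 0 0 0 .5;0 0 0 0 0 0 1;0 0 0 0 0 0 1;0 0 0 0 0 0 1;0 0 0 0 0 -.023 1'|tail -2
python3 -m pendant '0 0 0 0 0 -.04 1;0 0 0 0 0 -.04 1;0 0 0 0 -.02 -.04 1;0 0 0 0 -.04 -.03 1;0 0 0 0 -.04 0 1'|sed -n 2p
python3 -m pendant '0 0 0 0 -.04 0 1;0 0 0 0 -.03 0 1;0 0 0 0 0 0 1;0 0 0 0 0 0 1'
python3 - <<'E'
from h import *
d=snap('scene')[1];t=snap('top')[1]
o=np.zeros((600,700,3),np.uint8);o[:300,:700]=cv2.resize(t['pixels'][150:265,160:360],(700,300))
o[300:,:400]=cv2.resize(d['pixels'][120:255,200:380],(400,300));cv2.imwrite('pics/end.png',o)
E
```

```text
grip_width: 0.0852
grasp_force: 0.0
eef_pos: [0.4266, -0.273, 0.2491]
clock: 27.8
eef_pos: [0.3556, -0.2791, 0.244]
ee_rot: [0.0, 0.669, 0.743, 0.0]
wrist_force: [0.2, -0.1, 1.4]
grip_width: 0.0852
grasp_force: 0.0
```

View pics/end.png

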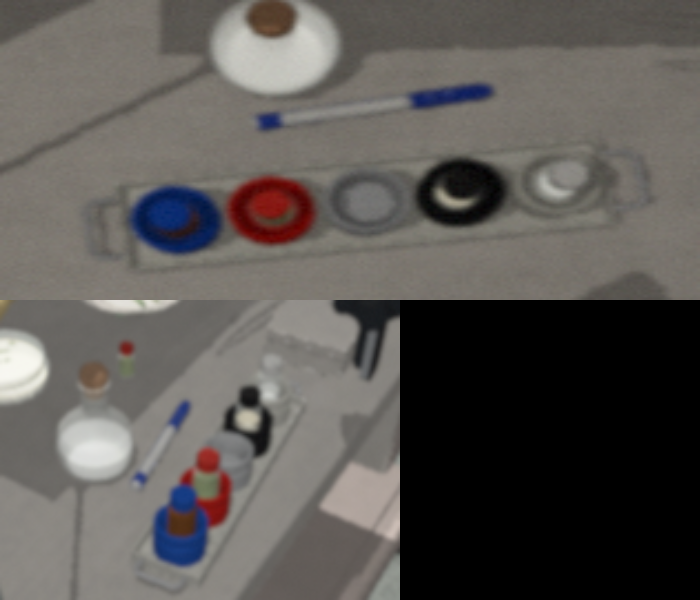

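All four vials stand upright in their own colours (176,215; 271,207; 462,190; 568,180). Grey is empty, the flask is standing and the arm is clear.

```bash
python3 -c "
from plant import job
print(job.hand_in())"
```

```text
the job is handed in; nothing more can be done
None
```

I moved all four vials into the holders of their own cap colours and handed the job in after about 28 s; the final pictures show them upright, the grey spare empty and the flask standing, and hand-in returned no verdict.

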